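Snap ring onto the label unwinder's axle

ROBOT

A 6-joint arm with a two-finger parallel gripper is mounted at the origin on the work surface. World frame = base frame: x ahead of the robot, y to its left, z up, the work surface at z = 0. Lengths are in m, angles in degrees, forces in N, time in s.
With the tool pointing down it reaches from about 0.375 to 0.9 m from the base axis. Payload 3.1 kg.
Tool frame: the origin (TCP) lies between the finger pads, 19 mm behind the fingertips; this is the grasp point; z points along the fingers, y is the line along which they close (so a half turn about z gives the same grasp; the last joint's range is limited). The gripper opens to 87 mm and grips with 3 to 60 N. Pads are 19 mm wide; open, the fingers measure 117 mm over their backs; the gripper's body (75 mm by 190 mm) begins 51 mm behind the grasp point.
Start: joints at [-85.571, 30.224, 82.088, -0, 67.689, -10.227], TCP at [0.158, -0.605, 0.241] pointing down, gripper open.
Joint ranges: [-176.69, 176.69], [-43.24, 126.21], [12.49, 139.97], [-82, 262], [0, 151.66], [-163.58, 163.58]. Speed limits (degrees/s): [159.86, 159.86, 180, 180, 180, 180].

INTERFACE

Orientations are given as a 3x3 rotation matrix whose columns are the frame's x, y, z axes.
In Python, from rig import bot, imaging, finder gives the robot as it stands. The module is installed in compiled form; this text tells all that it offers.
- The arm moves only by the tool play_rows, never from a script. Its argument "motion" is a list that holds one entry, the list of rows, each a list of 6 numbers: the shift along the tool's x, y, z in m, then the turn, a rotation vector about the tool's x, y, z in degrees. In form: [[[dx, dy, dz, wx, wy, wz], ...]]. A call has 1 to 8 rows; each row is the pose to reach, as a shift and turn from the pose commanded when the call began, along the tool's axes at that moment; what a row does not reach only later rows make up. A row lasts 1/12 s, in which the tool goes at most 41.7 mm and 7.16 degrees, less where a joint would pass 70% of its speed; a pose out of reach is approached as far as the arm can. A call with a gripper value outside its range is refused whole. "fingers" is the finger opening in m, from 0 to 0.087, set as the call begins (left out, the last holds). The fingers move at their own pace and stop on an object; the grip force is fixed at half the most. Time passes only in rows, so rows that repeat a pose let the fingers close. It gives the time, the measured TCP pose, the force, the opening and the grip force at its end, in the units of the state.
- bot.read_state(): the state, without advancing time (a new reading comes with each control period).
- imaging.capture(name): name is "side" or "top" or "wrist"; returns a dict with "frame" (384x512x3 uint8, red, green, blue), "camera_matrix" (3x3 intrinsics, pixels), "R" (3x3) and "t" (3): a world point X has camera coordinates R X + t. Camera axes: x right, y down, z forward; pixel columns grow to the right and rows downward; lengths in m; the calibration is good to about 2 mm. A picture is of the moment at which its call begins. There is no depth.
- bot.hand_in(): hands the job in; it is judged then, once.
Trained networks look in the newest picture that a camera, given by its name, has taken for a name from the list of things; names that differ only in an ending like _2 or _b are one class to them, and where a whole thing is asked for, a point or a joint stands for the part that bears it (a point fixed in the world has none). Each returns a list of dicts, best first, with "confidence" (0 to 1); they miss things now and then, are a little off and sometimes report something else, mostly with a low value. They report only what shows in the picture. A call takes as long as a camera call. They do not tell look-alikes from the thing itself.
- finder.recognise(camera, name): "at" ([x, y, z] in m, in world coordinates, good to about 4 mm: the middle of the surface that is visible of it).
- finder.outline_of(camera, name): "pixels" (384x512 bool, what is visible of it).
The state is a dict: "time_s": time; "joint_positions": joint angles; "qvel": joint speeds; "tau": joint torques, N m; "position": TCP position; "tcp_rot": TCP orientation; "force": force on the tool from outside, world axes, zero at the start; "moment": the same for the moment, N m; "opening": opening from 0.0 (shut) to 1.0 (fully open); "grasp_force": force on a finger pad.
Only numpy, scipy, OpenCV 4.12 (cv2) and the standard library are available. Lean on these libraries where they do the work, as an engineer would, in place of code of your own. Each camera call takes 0.05 s, during which the arm holds its last target. There are 200 camera calls.

TASK

Fit the snap ring that keeps the label roll on its unwinder: take the ring pliers, with the ring on their tips, out of their stand by the handles, squeeze the handles fully so that the ring is spread, centre the spread ring above the end of the axle stub, and only then slide it down over the stub until it is level with the groove. Finish there, still holding: the pliers upright, squeezed, and the ring kept spread around the groove, not pressing or resting on anything. Leave the bottles and the loose label roll where they stand.

Things in the scene. Friction and masses are not known exactly. Their poses are not given: they have to be found in the camera images.
- pliers: snap-ring pliers (0.19 to 0.27 kg), upright, ring down, in their stand; lift straight up. z along the handles, y across the two handles, x towards the ring's gap. Origin: centre of the spread ring, mid thickness; the lowest point is 3 mm below it. A steel cross-bar, 20 (x) x 82 (y) x 14 (z) mm, centred 60 mm above the origin and 5 mm to +x, hangs in the stand; two jaws run from it down to the ring
- pliers_grip (a point): point midway between the two black rubber grips, 120 mm above the ring centre and 5 mm to +x of it: put the TCP here, fingers closing along the pliers' y. Each grip is 18 wide (x), 52 long (z, 92 to 144 mm above the ring). Over their outer faces they measure 62 mm here relaxed (69 at the top), 46 squeezed. Each handle takes 3 N to start, 10 N to reach the stop; grip with 25 to 35 N
- ring_center (a point): the point to bring onto the axle's axis: middle of the spread ring, mid thickness (the pliers' origin). The steel ring is 4 mm thick, an open C 35 mm outside, 27 mm inside when relaxed (too small for the axle); fully spread it clears the 30 mm axle by about 2 mm all round when this point is on the axis. Lugs lie within 33 mm of it. Its gap faces away from the robot (+-0.5 rad)
- spread (a joint): turn of a plier handle: 0 relaxed (ring closed), 0.135 rad at the stop (ring fully spread); a spring pushes back to 0
- stand: fixed grey plastic stand, base 80 x 130 x 8 mm, with two posts 82 mm apart along its y; their tops, 80 mm above the table, carry the pliers' cross-bar between lips 10 mm high. Origin: centre of its underside, under the cross-bar's centre; its axes are parallel to the pliers' at the start
- unwinder: fixed round label unwinder, 140 mm across, with a white label roll (96 mm across, top at 81 mm), a black flange (56 mm across, top at 86 mm) and an upright steel axle stub, 30 mm in diameter, with a chamfered end at 127 mm. Origin: centre of its underside, on the axle's axis
- groove (a point): middle of the groove round the axle stub, on the axle's axis, 100 mm above the table: the groove is a dark band 8 mm high (96 to 104 mm), 26 mm in diameter; the axle goes on 23 mm above the groove's top edge
- bottle_a: small capped amber bottle, 28 mm across, 69 mm tall, loose; origin under its centre. Leave it
- bottle_b: a second bottle like it. Leave it
- bottle_c: a third bottle like it. Leave it
- label_roll: loose white label roll, 84 mm across, 50 mm tall, lying flat; origin under its centre. Leave it
Things that resemble listed ones, but are neither listed nor needed, are in the scene too. Leave any blue look-alike of the pliers alone. Leave any red look-alike of the stand alone.

How it is judged:
By the outcome, as a careful person would: the job done as asked, in the order asked, and still so for the second after the job is handed in, while the arm keeps its last pose, push and grip.
It also fails if it takes over 35 s, if anything falls off the work surface, if the arm or the gripper's body presses on something with over 40 N, if the wrist force passes 120 N, or if a joint passes its speed limit or range.

## Working session

There is one attempt and no reset: what is moved stays moved. The work goes in short steps, Python scripts to look and compute and a tool call to move; the robot and the scene stay as the last step left them, time stands still between calls to the robot, and variables do not carry over. Pictures are saved under pics/ and viewed, at most 10 in all, crops included, and the job is handed in when it is done.

Besides the shell and the picture viewer there is one more tool, called after ">>>" as name(argument=value, ...), one argument or row to a line, values as JSON. play_rows: Moves the arm, as the interface text tells. Its arguments: {"type":"object","properties":{"motion":{"type":"array"},"fingers":{"type":"number"}},"required":["motion"]}

```bash
mkdir -p pics
cat > h.py <<'E'
import numpy as np, cv2
from rig import bot, imaging, finder
def snap(c,fn=None):
    d=imaging.capture(c)
    if fn: cv2.imwrite('pics/'+fn,d['frame'][:,:,::-1])
    return d
def proj(d,X):
    p=np.asarray(d['R'])@np.asarray(X,float)+np.asarray(d['t']); q=np.asarray(d['camera_matrix'])@p; return (q[:2]/q[2]).round(1)
def ray_z(d,uv,z):
    R=np.asarray(d['R']);t=np.asarray(d['t']);K=np.asarray(d['camera_matrix'])
    o=-R.T@t; v=R.T@np.linalg.inv(K)@np.array([uv[0],uv[1],1.]); return o+v*(z-o[2])/v[2]
E
python3 - <<'E'
from h import *
for c in ['side','top']:
    d=snap(c,c+'0.png'); R=np.array(d['R']); print(c,(-R.T@np.array(d['t'])).round(3),R[2].round(2))
    for n in ['pliers','pliers_grip','stand','unwinder','groove','bottle_a','label_roll','ring_center']:
        try:
            for r in finder.recognise(c,n): print(n,np.round(r['at'],3),round(r['confidence'],2),proj(d,r['at']))
        except Exception as e: print(n,e)
s=bot.read_state(); print(s)
a=[cv2.imread('pics/%s0.png'%c) for c in ['side','top']]
E
```

```text
side [0.303 0.576 0.702] [ 0.31 -0.72 -0.62]
pliers [ 0.548 -0.217  0.105] 0.7 [295.7 180.5]
pliers [ 0.428 -0.215  0.07 ] 0.57 [339.8 204.2]
pliers_grip [ 0.423 -0.218  0.07 ] 0.61 [342.1 204. ]
pliers_grip [ 0.547 -0.21   0.103] 0.6 [295.2 182.8]
pliers_grip [ 0.555 -0.184  0.142] 0.29 [289.6 174.6]
stand [ 0.548 -0.174  0.012] 0.96 [287.7 218.1]
unwinder [0.552 0.242 0.051] 0.87 [204.9 339.5]
groove [0.45  0.013 0.045] 0.71 [300.6 271.4]
groove [0.55  0.243 0.053] 0.62 [205.6 339.8]
bottle_a [0.566 0.013 0.038] 0.72 [251.3 257. ]
bottle_a [0.451 0.011 0.043] 0.67 [300.2 271.1]
bottle_a [ 0.765 -0.03   0.042] 0.56 [185.9 219.8]
bottle_a [0.717 0.138 0.046] 0.52 [162.8 272.1]
label_roll [ 0.766 -0.028  0.042] 0.67 [185.3 220. ]
label_roll [ 0.549 -0.217  0.104] 0.2 [295.6 180.7]
ring_center [ 0.549 -0.212  0.105] 0.97 [294.8 181.5]
ring_center [ 0.425 -0.221  0.066] 0.89 [341.3 204.3]
top [ 0.413 -0.078  1.165] [ 0.17 -0.02 -0.99]
pliers [ 0.555 -0.214  0.089] 0.81 [295.6 200.1]
pliers [ 0.431 -0.228  0.072] 0.69 [301.5 243.7]
pliers_grip [ 0.554 -0.21   0.094] 0.72 [294.3 200. ]
st
[... 559 characters left out ...]
194997e-03,
        6.76895772e+01, -1.02252018e+01]), 'qvel': array([-0.0187944 , -0.01687843,  0.04958249,  0.00472383,  0.05049829,
        0.01983665]), 'tau': array([-3.99217661e-04, -4.40003264e+01, -1.76988959e+01,  6.33740192e-02,
        5.04543702e-02, -3.70522275e-05]), 'position': array([ 0.15814987, -0.60462652,  0.24126101]), 'tcp_rot': array([[ 9.67482296e-01,  2.52938740e-01,  2.81845477e-05],
       [ 2.52938740e-01, -9.67482296e-01,  4.52540020e-06],
       [ 2.84127000e-05,  2.75071942e-06, -1.00000000e+00]]), 'force': array([ 0.315101  ,  1.07119878, -0.1432496 ]), 'moment': array([ 0.02026808, -0.03532443, -0.0091812 ]), 'grasp_force': 0.0, 'opening': 1.0028329572245256}
```

View pics/side0.png

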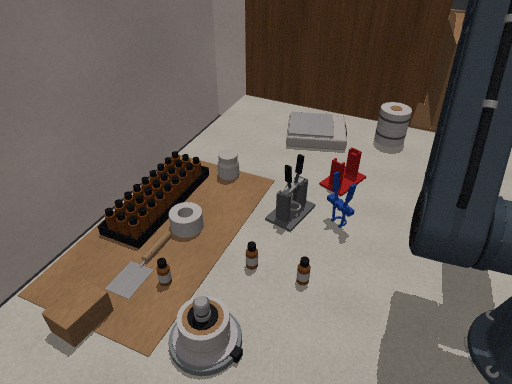

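View pics/top0.png

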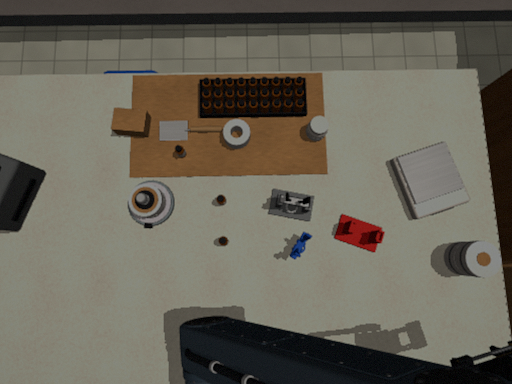

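Side view: the candidates are the black-grip pliers in the grey stand at side (296,180) / top (293,202), and the blue look-alike standing free at side (342,204) / top (300,245). There is also an empty red stand at side (343,175) / top (360,232). The black-grip pliers in the grey stand match the description. The unwinder is at side (205,335) / top (150,202), and two of the bottles stand between it and the stand, at top (221,200) and (223,241).

Run:
```python
from h import *
a=cv2.imread('pics/side0.png')[145:235,250:370]; b=cv2.imread('pics/top0.png')[175:265,255:375]
cv2.imwrite('pics/crop.png',np.hstack([cv2.resize(x,(400,300),interpolation=cv2.INTER_CUBIC) for x in (a,b)]))
# rectangle of stand base from top mask; unwinder circle
for c in ['top','side']:
    d=snap(c)
    for n in ['stand','unwinder','pliers']:
        for r in finder.outline_of(c,n)[:2]:
            m=np.array(r['pixels']).astype(np.uint8); k=max(cv2.findContours(m,0,1)[0],key=cv2.contourArea)[:,0,:]
            w=np.array([ray_z(d,p,0.008)[:2] for p in k]).astype(np.float32)
            print(c,n,round(r['confidence'],2),k.mean(0).round(),cv2.minAreaRect(w*1000))
```

```text
top stand 0.68 [291. 206.] ((550.75341796875, -210.69615173339844), (130.80801391601562, 80.95433044433594), 75.94464111328125)
top stand 0.6 [359. 232.] ((460.68280029296875, -415.7235107421875), (140.1476593017578, 80.56735229492188), 69.0176010131836)
top unwinder 0.97 [151. 203.] ((567.9213256835938, 218.64463806152344), (139.6763916015625, 137.88925170898438), 44.99355697631836)
top pliers 0.62 [295. 201.] ((560.4238891601562, -221.71099853515625), (92.07755279541016, 51.22273635864258), 78.40330505371094)
top pliers 0.61 [301. 245.] ((428.75250244140625, -234.04208374023438), (34.86540603637695, 87.9420394897461), 60.784053802490234)
side stand 0.76 [292. 205.] ((561.1398315429688, -251.5686492919922), (225.13226318359375, 118.25614166259766), 80.28533172607422)
side stand 0.67 [342. 173.] ((463.1624450683594, -469.82373046875), (273.2737731933594, 117.57989501953125), 88.39054870605469)
side unwinder 0.98 [205. 337.] ((578.3432006835938, 206.55331420898438), (141.3616943359375, 177.87232971191406), 42.29049301147461)
side pliers 0.95 [340. 200.] ((446.33282470703125, -322.5677490234375), (74.84974670410156, 249.66978454589844), 10.80953598022461)
side pliers 0.84 [294. 175.] ((606.4690551757812, -379.2405090332031), (58.32955551147461, 223.85296630859375), 17.32014274597168)
```

View pics/crop.png

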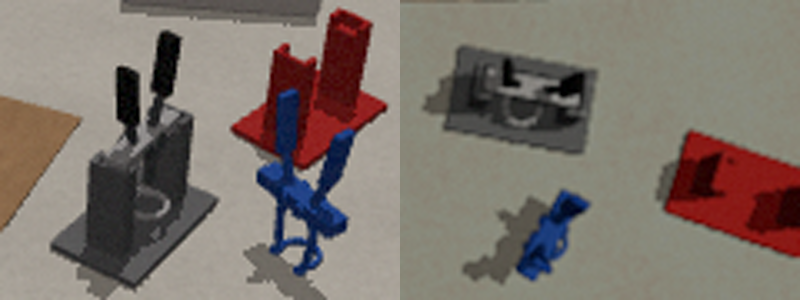

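The crop shows the choice is right: black grips, steel bar and an open ring in the grey stand. The blue pair stands outside any stand. I'll move above it.

>>> play_rows(
  motion=[
    [[0.008, -0.005, -0.001, 0, 0, 0], [0.03, -0.018, -0.004, 0, 0, 0], [0.06, -0.035, -0.01, 0, 0, 0], [0.094, -0.055, -0.02, 0, 0, 0], [0.129, -0.076, -0.03, 0, 0, 0], [0.164, -0.096, -0.04, 0, 0, 0], [0.2, -0.117, -0.05, 0, 0, 0], [0.235, -0.138, -0.06, 0, 0, 0]],
  ],
  fingers=0.087,
)

```text
time_s: 1.97
position: [0.3507, -0.4106, 0.3015]
tcp_rot: [[0.968, 0.253, 0.0], [0.253, -0.968, 0.0], [0.0, -0.0, -1.0]]
force: [1.3, -0.7, 0.6]
opening: 1.0
grasp_force: 0.0
```

>>> play_rows(
  motion=[
    [[0.035, -0.02, 0, 0, 0, 3], [0.07, -0.041, 0, 0, 0, 8], [0.105, -0.062, 0, 0, 0, 13], [0.14, -0.083, 0, 0, 0, 18], [0.175, -0.104, 0, 0, 0, 22.5], [0.207, -0.123, 0, 0, 0, 26], [0.23, -0.137, 0, 0, 0, 28], [0.245, -0.144, 0, 0, 0, 28.7]],
  ],
)

```text
time_s: 2.63
position: [0.5515, -0.2077, 0.301]
tcp_rot: [[0.971, -0.241, 0.001], [-0.241, -0.971, 0.001], [0.0, -0.001, -1.0]]
force: [0.4, -0.3, -0.9]
opening: 0.999
grasp_force: 0.0
```

Run:
```python
from h import *
d=snap('wrist','w1.png'); s=bot.read_state(); print(s['time_s'],s['position'],s['tcp_rot'].round(3),s['joint_positions'].round(1))
R=np.array(d['R']); print((-R.T@np.array(d['t'])).round(3),R.round(2))
for n in ['pliers','pliers_grip','stand','ring_center']:
    for r in finder.recognise('wrist',n): print(n,np.round(r['at'],3),round(r['confidence'],2),proj(d,r['at']))
```

```text
2.6833 [ 0.55327514 -0.20686693  0.30097308] [[ 0.971 -0.239  0.003]
 [-0.239 -0.971  0.002]
 [ 0.002 -0.003 -1.   ]] [-31.4  23.9  83.1   0.2  72.9  72.4]
[ 0.632 -0.228  0.444] [[-0.24 -0.97 -0.  ]
 [-0.93  0.23  0.3 ]
 [-0.29  0.07 -0.95]]
pliers [ 0.559 -0.211  0.09 ] 0.83 [251.3 158.9]
pliers [ 0.443 -0.226  0.07 ] 0.8 [282.1 232.4]
pliers [ 0.758 -0.048  0.052] 0.25 [78.1 24.9]
pliers_grip [ 0.446 -0.232  0.066] 0.8 [285.2 228.2]
pliers_grip [ 0.555 -0.211  0.094] 0.69 [252.2 162.9]
pliers_grip [0.714 0.115 0.006] 0.28 [ 2.6 96.6]
stand [ 0.463 -0.424  0.006] 0.86 [400.7 174.2]
stand [ 0.572 -0.214  0.005] 0.79 [251.5 138.3]
ring_center [ 0.558 -0.209  0.096] 0.79 [250.3 160.7]
ring_center [ 0.442 -0.228  0.071] 0.74 [283.9 233.1]
```

View pics/w1.png

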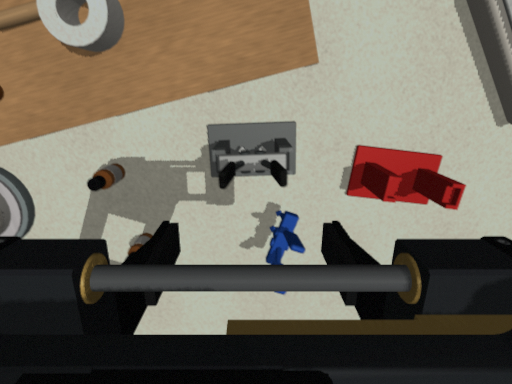

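Run:
```python
from h import *
def rect(d,c,n,z,near):
    for r in finder.outline_of(c,n):
        m=np.array(r['pixels']).astype(np.uint8); k=max(cv2.findContours(m,0,1)[0],key=cv2.contourArea)[:,0,:]
        w=np.array([ray_z(d,p,z)[:2] for p in k]).astype(np.float32)
        q=cv2.minAreaRect(w*1000)
        if np.hypot(*(np.array(q[0])/1000-near))<.06: print(c,n,round(r['confidence'],2),np.round(q[0],1),np.round(q[1],1),round(q[2],2))
d=snap('wrist'); rect(d,'wrist','stand',.008,[.551,-.211])
s=bot.read_state(); print(s['position'],s['tcp_rot'][:,0])
for k in [(208,124),(295,122),(297,176),(213,178)]: print(ray_z(d,k,.008).round(4))
# black grips
g=cv2.cvtColor(d['frame'],cv2.COLOR_RGB2GRAY)[130:200,200:310]; m=(g<40).astype(np.uint8)
n,l,st,ce=cv2.connectedComponentsWithStats(m); 
for i in range(1,n):
    if st[i,4]>25: print(st[i],(ce[i]+[200,130]).round(1), 'bottom', [ (np.argwhere(l==i)[np.argwhere(l==i)[:,0]>=st[i,1]+st[i,3]-3].mean(0)[::-1]+[200,130]).round(1)])
def model(o,yaw):
    c,s_=np.cos(yaw),np.sin(yaw); M=np.array([[c,-s_],[s_,c]])
    return [proj(d,[*(np.array(o)+M@[x,y]),z]).tolist() for x,y,z in [(0,.0255,.171),(0,-.0255,.171),(-.009,.0345,.171),(.009,-.0345,.171),(0,.041,.094),(0,-.041,.094)]]
print(model([.551,-.211],np.radians(-14)))
```

```text
wrist stand 0.97 [ 554.6 -211.7] [129.9  78.7] 78.22
[ 0.54908806 -0.21232997  0.30085542] [ 9.69795781e-01 -2.43917804e-01 -4.97381774e-04]
[ 0.6046 -0.1624  0.008 ]
[ 0.5768 -0.2855  0.008 ]
[ 0.4965 -0.2724  0.008 ]
[ 0.5247 -0.1467  0.008 ]
[ 72   8  15  13 101] [276.7 142.6] bottom [array([273.2, 148.9])]
[13 10 15 13 95] [220.9 144.9] bottom [array([224.7, 151. ])]
[ 14  31  27  27 359] [224.1 172.8] bottom [array([218.9, 185.8])]
[ 58  30  28  26 330] [273.1 170.6] bottom [array([278.9, 183.6])]
[[222.7, 182.9], [275.6, 182.8], [213.7, 191.7], [285.2, 173.8], [215.6, 164.6], [283.1, 164.6]]
```

>>> play_rows(
  motion=[
    [[0.001, -0.001, 0.01, 0, 0, -1], [0.002, -0.002, 0.028, 0, 0, -2], [0.003, -0.002, 0.05, 0, 0, -2], [0.004, -0.002, 0.072, 0, 0, -2], [0.004, -0.002, 0.09, 0, 0, -2], [0.004, -0.002, 0.098, 0, 0, -2], [0.004, -0.002, 0.1, 0, 0, -2], [0.004, -0.002, 0.1, 0, 0, -2]],
  ],
)

```text
time_s: 3.65
position: [0.5539, -0.211, 0.2003]
tcp_rot: [[0.978, -0.209, -0.001], [-0.209, -0.978, 0.001], [-0.001, -0.0, -1.0]]
force: [0.2, -0.5, -0.4]
opening: 1.002
grasp_force: 0.0
```

Run:
```python
from h import *
d=snap('wrist','w2.png'); s=bot.read_state(); print(s['time_s'],s['position'],s['tcp_rot'].round(3))
a=s['position'];Rt=s['tcp_rot']
o=np.array([.5535,-.2115]);yaw=np.radians(-12);c,s_=np.cos(yaw),np.sin(yaw); M=np.array([[c,-s_],[s_,c]])
im=d['frame'][:,:,::-1].copy()
for x,y,z in [(0,.0255,.171),(0,-.0255,.171),(-.009,.0345,.171),(.009,.0345,.171),(-.009,-.0345,.171),(.009,-.0345,.171),(-.04,.065,.008),(.04,.065,.008),(-.04,-.065,.008),(.04,-.065,.008),(.01,.041,.094),(-.01,.041,.094),(.01,-.041,.094),(-.01,-.041,.094)]:
    p=proj(d,[*(o+M@[x,y]),z]); print((x,y,z),p); cv2.circle(im,tuple(int(round(v)) for v in p),1,(0,0,255),-1)
cv2.imwrite('pics/w2.png',cv2.resize(im[60:330,120:392],(800,600*99//100)))
```

```text
3.7 [ 0.55455585 -0.21120787  0.20123666] [[ 0.978 -0.209  0.001]
 [-0.209 -0.978 -0.   ]
 [ 0.001  0.    -1.   ]]
(0, 0.0255, 0.171) [211.4 230.7]
(0, -0.0255, 0.171) [290.9 230.5]
(-0.009, 0.0345, 0.171) [198.2 243.3]
(0.009, 0.0345, 0.171) [196.6 217.8]
(-0.009, -0.0345, 0.171) [304.2 243.1]
(0.009, -0.0345, 0.171) [305.7 217.6]
(-0.04, 0.065, 0.008) [197.1 201.2]
(0.04, 0.065, 0.008) [193.1 134.6]
(-0.04, -0.065, 0.008) [304.5 201. ]
(0.04, -0.065, 0.008) [308.3 134.4]
(0.01, 0.041, 0.094) [204.4 181.7]
(-0.01, 0.041, 0.094) [205.4 203. ]
(0.01, -0.041, 0.094) [297.5 181.5]
(-0.01, -0.041, 0.094) [296.4 202.8]
```

View pics/w2.png

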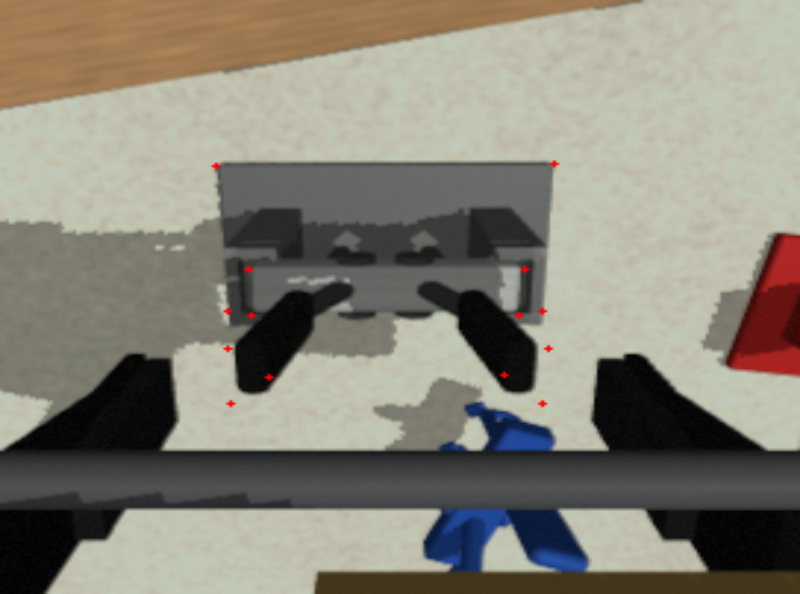

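The overlay fits: the base and bar corners agree within 1 mm, and the grips sit between the open fingers. I'll descend and squeeze.

>>> play_rows(
  motion=[
    [[0, 0, 0.008, 0, 0, 0], [0, 0, 0.02, 0, 0, 0], [0, 0, 0.034, 0, 0, 0], [0, 0, 0.045, 0, 0, 0], [0, 0, 0.052, 0, 0, 0], [0, 0, 0.0535, 0, 0, 0], [0, 0, 0.0535, 0, 0, 0], [0, 0, 0.0535, 0, 0, 0]],
  ],
)

```text
time_s: 4.37
position: [0.5548, -0.2109, 0.1477]
tcp_rot: [[0.978, -0.209, 0.001], [-0.209, -0.978, -0.001], [0.001, 0.0, -1.0]]
force: [-0.5, 0.9, -0.6]
opening: 1.001
grasp_force: 0.0
```

>>> play_rows(
  motion=[
    [[0, 0, 0, 0, 0, 0], [0, 0, 0, 0, 0, 0], [0, 0, 0, 0, 0, 0], [0, 0, 0, 0, 0, 0], [0, 0, 0, 0, 0, 0], [0, 0, 0, 0, 0, 0], [0, 0, 0, 0, 0, 0], [0, 0, 0, 0, 0, 0]],
  ],
  fingers=0.0,
)

```text
time_s: 5.03
position: [0.5557, -0.2115, 0.1499]
tcp_rot: [[0.978, -0.209, 0.004], [-0.209, -0.978, -0.002], [0.004, 0.002, -1.0]]
force: [-0.9, 0.1, 11.1]
opening: 0.521
grasp_force: 30.0
```

>>> play_rows(
  motion=[
    [[0, 0, -0.003, 0, 0, 0], [0, 0, -0.01, 0, 0, 0], [0, 0, -0.022, 0, 0, 0], [0, 0, -0.04, 0, 0, 0], [0, 0, -0.06, 0, 0, 0], [0, 0, -0.082, 0, 0, 0], [0, 0, -0.105, 0, 0, 0], [0, 0, -0.13, 0, 0, 0]],
  ],
)

```text
time_s: 5.7
position: [0.5533, -0.2099, 0.2773]
tcp_rot: [[0.978, -0.209, -0.003], [-0.209, -0.978, 0.002], [-0.003, -0.001, -1.0]]
force: [0.2, -0.6, -1.7]
opening: 0.51
grasp_force: 30.0
```

>>> play_rows(
  motion=[
    [[0, 0, -0.012, 0, 0, 0], [0, 0, -0.015, 0, 0, 0], [0, 0, -0.015, 0, 0, 0], [0, 0, -0.015, 0, 0, 0], [0, 0, -0.015, 0, 0, 0]],
  ],
)

```text
time_s: 6.12
position: [0.5534, -0.21, 0.2905]
tcp_rot: [[0.978, -0.209, -0.003], [-0.209, -0.978, 0.002], [-0.004, -0.001, -1.0]]
force: [0.2, -0.5, -1.6]
opening: 0.517
grasp_force: 30.0
```

Run:
```python
from h import *
s=bot.read_state(); print(s['time_s'],s['position'],s['tcp_rot'].round(3),s['force'].round(1),s['moment'].round(2),s['opening'])
ims=[]
for c in ['wrist','side','top']:
    d=snap(c); p=proj(d,s['position']-[0,0,.12]); q=proj(d,[.562,.22,.127])
    print(c,p,q)
    for n in ['unwinder']:
        for r in finder.outline_of(c,n)[:2]:
            m=np.array(r['pixels']).astype(np.uint8); k=max(cv2.findContours(m,0,1)[0],key=cv2.contourArea)[:,0,:]; print(n,r['confidence'],k.min(0),k.max(0))
    f=d['frame'][:,:,::-1]
    if c=='wrist': ims.append(cv2.resize(f[60:260,120:390],(400,297)))
    else:
        for e,w in ((p,50),(q,60)):
            u,v=int(e[0]),int(e[1]); ims.append(cv2.resize(f[max(0,v-w):v+w,max(0,u-w):u+w],(297,297),interpolation=cv2.INTER_CUBIC)); print('crop origin',max(0,u-w),max(0,v-w),297/(2*w))
cv2.imwrite('pics/lift.png',np.vstack([np.hstack([ims[0][:,:],ims[1]]),np.hstack([ims[2],ims[4][:, :],])[:, :594].repeat(1,0) if False else np.hstack([ims[2],ims[4],np.zeros((297,103,3),np.uint8)])]))
```

```text
6.1167 [ 0.55336289 -0.21001499  0.29052061] [[ 0.978 -0.209 -0.003]
 [-0.209 -0.978  0.002]
 [-0.004 -0.001 -1.   ]] [ 0.2 -0.5 -1.6] [ 0.05 -0.07  0.  ] 0.5172848793603755
wrist [250.4 187. ] [-113.5  242.4]
unwinder 0.96 [  0 168] [ 26 236]
side [294.6 159.8] [203.2 302.5]
unwinder 0.58 [169 296] [242 375]
crop origin 244 109 2.97
crop origin 143 242 2.475
top [297.7 196.5] [139.5 198.8]
unwinder 0.81 [128 180] [174 227]
unwinder 0.6 [219 236] [228 244]
crop origin 247 146 2.97
crop origin 79 138 2.475
```

View pics/lift.png

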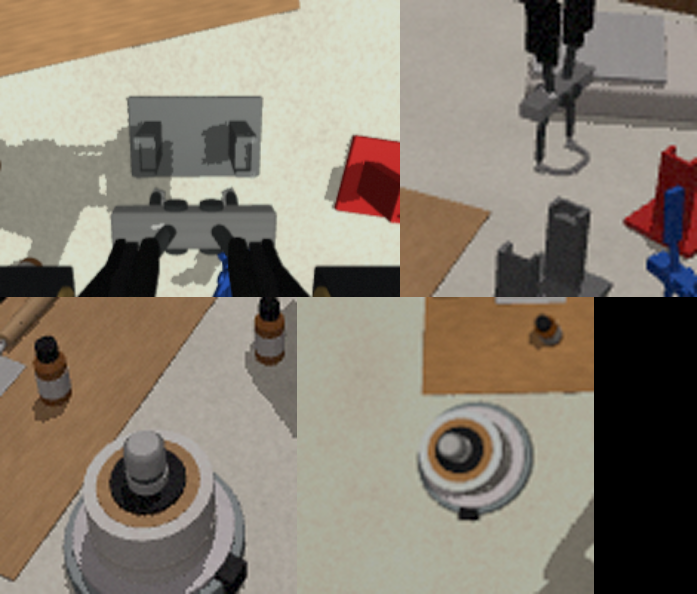

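The pliers are free of the stand, with the ring on and spread (opening 45 mm, 30 N) and weighing about 1.7 N. The unwinder is intact, with its stub tip at about top (142,198) and side (202,301). I'll move beside it to measure.

>>> play_rows(
  motion=[
    [[-0.002, -0.005, 0, 0, 0, 0], [-0.007, -0.018, 0, 0, 0, 0], [-0.014, -0.038, 0, 0, 0, 0], [-0.024, -0.064, 0, 0, 0, 0], [-0.036, -0.093, 0, 0, 0, 0], [-0.047, -0.123, 0, 0, 0, 0], [-0.059, -0.153, 0, 0, 0, 0], [-0.07, -0.183, 0, 0, 0, 0]],
  ],
)

```text
time_s: 7.08
position: [0.5227, -0.0145, 0.2925]
tcp_rot: [[0.978, -0.209, -0.0], [-0.209, -0.978, 0.001], [-0.001, -0.001, -1.0]]
force: [0.2, 0.4, -2.5]
opening: 0.517
grasp_force: 30.0
```

>>> play_rows(
  motion=[
    [[-0.011, -0.029, 0, 0, 0, 0], [-0.022, -0.057, 0, 0, 0, 0], [-0.032, -0.083, 0, 0, 0, 0], [-0.041, -0.106, 0, 0, 0, 0], [-0.048, -0.124, 0, 0, 0, 0], [-0.052, -0.135, 0, 0, 0, 0], [-0.053, -0.138, 0, 0, 0, 0], [-0.053, -0.138, 0, 0, 0, 0]],
  ],
)

```text
time_s: 7.75
position: [0.5006, 0.1298, 0.2925]
tcp_rot: [[0.978, -0.207, 0.0], [-0.207, -0.978, -0.0], [0.0, 0.0, -1.0]]
force: [0.0, 0.0, -2.2]
opening: 0.514
grasp_force: 30.0
```

Run:
```python
from h import *
s=bot.read_state(); print(s['time_s'],s['position'],s['tcp_rot'].round(3),s['force'].round(1),s['opening'])
d=snap('wrist','w3.png'); f=d['frame'][:,:,::-1].copy()
o=np.array([.565,.215])
th=np.linspace(0,2*np.pi,24,endpoint=False)
for r,z in [(.07,.008),(.048,.081),(.028,.086),(.015,.12)]:
    for a in th:
        p=proj(d,[o[0]+r*np.cos(a),o[1]+r*np.sin(a),z]); cv2.circle(f,tuple(int(round(v)) for v in p),1,(0,0,255),-1)
cv2.imwrite('pics/w3m.png',cv2.resize(f,(800,600)))
```

```text
7.75 [0.5005955  0.12979588 0.29245187] [[ 0.978 -0.207  0.   ]
 [-0.207 -0.978 -0.   ]
 [ 0.     0.    -1.   ]] [ 0.   0.  -2.2] 0.5136245312573481
```

View pics/w3m.png

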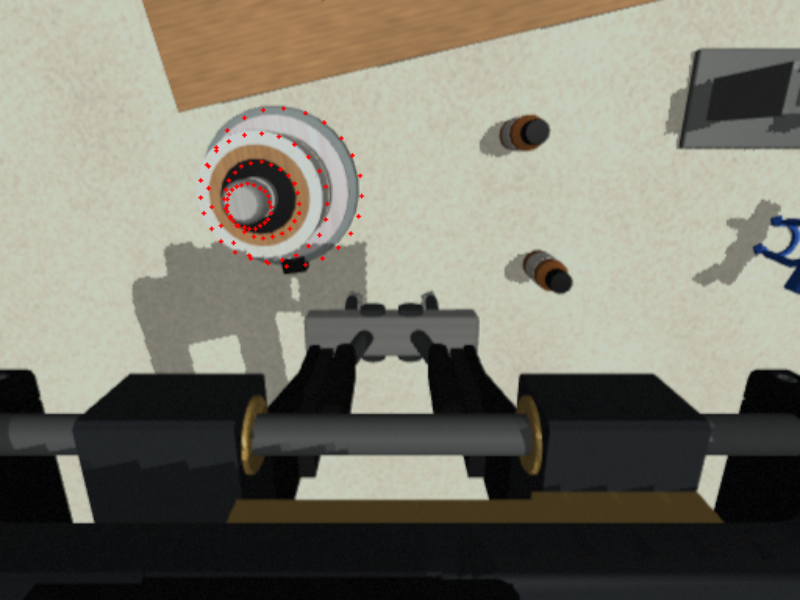

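```bash
cat > fit.py <<'E'
from h import *
from scipy.optimize import minimize
th=np.linspace(0,2*np.pi,120,endpoint=False)
def projn(d,P):
    q=(np.asarray(d['camera_matrix'])@(np.asarray(d['R'])@P.T+np.asarray(d['t'])[:,None])); return (q[:2]/q[2]).T
def circ(o,r,z): return np.c_[o[0]+r*np.cos(th),o[1]+r*np.sin(th),np.full(th.size,z)]
def samp(g,p): return cv2.remap(g,p[:,0].astype(np.float32),p[:,1].astype(np.float32),cv2.INTER_LINEAR)[:,0]
def fit(d,r,z,sgn,o0,dr=.0025,span=.012):
    g=cv2.GaussianBlur(cv2.cvtColor(d['frame'],cv2.COLOR_RGB2GRAY).astype(np.float32),(0,0),.6)
    f=lambda o: -np.clip(sgn*(samp(g,projn(d,circ(o,r+dr,z)))-samp(g,projn(d,circ(o,r-dr,z)))),-40,80).mean()
    G=np.arange(-span,span+1e-9,.001)
    b=min(((f((o0[0]+a,o0[1]+c)),a,c) for a in G for c in G))
    m=minimize(f,[o0[0]+b[1],o0[1]+b[2]],method='Nelder-Mead',options=dict(initial_simplex=[[o0[0]+b[1]+i,o0[1]+b[2]+j] for i,j in((0,0),(.001,0),(0,.001))]))
    return (m.x*1000).round(1),round(-m.fun,1)
E
python3 - <<'E'
from fit import *
for c in ['wrist','side','top']:
    d=snap(c)
    for nm,r,z,s in [('flange',.028,.086,1),('roll',.048,.081,-1),('stub',.015,.125,-1)]: print(c,nm,*fit(d,r,z,s,(.565,.215)))
E
```

```text
wrist flange [568.1 218.7] 71.4
wrist roll [568.3 217.9] 43.9
wrist stub [569.3 209.2] 61.1
side flange [567.4 220. ] 65.3
side roll [569.3 217.7] 39.1
side stub [574.2 219. ] 21.9
top flange [585.9 208. ] 16.6
top roll [571.8 202.5] 3.9
top stub [551.8 226.4] 6.2
```

>>> play_rows(
  motion=[
    [[0.003, -0.005, 0, 0, 0, 0], [0.01, -0.019, 0, 0, 0, 0], [0.02, -0.039, 0, 0, 0, 0], [0.031, -0.06, 0, 0, 0, 0], [0.042, -0.08, 0, 0, 0, 0], [0.05, -0.095, 0, 0, 0, 0], [0.053, -0.101, 0.004, 0, 0, 0], [0.053, -0.101, 0.012, 0, 0, 0]],
  ],
)

```text
time_s: 8.62
position: [0.5758, 0.2174, 0.2805]
tcp_rot: [[0.978, -0.208, 0.003], [-0.208, -0.978, 0.001], [0.003, -0.001, -1.0]]
force: [0.3, -0.4, -2.1]
opening: 0.514
grasp_force: 30.0
```

>>> play_rows(
  motion=[
    [[0, 0, 0, 0, 0, 0], [0, 0, 0, 0, 0, 0], [0, 0, 0, 0, 0, 0]],
  ],
)

```text
time_s: 8.87
position: [0.5732, 0.2157, 0.28]
tcp_rot: [[0.978, -0.21, -0.002], [-0.21, -0.978, -0.001], [-0.001, 0.001, -1.0]]
force: [0.9, 0.1, -1.8]
opening: 0.517
grasp_force: 30.0
```

Run:
```python
from fit import *
s=bot.read_state(); p=s['position'];R=s['tcp_rot']; print(s['time_s'],p,R[:,0].round(3),s['force'].round(1),s['opening'])
ring=p+R@np.array([-.0055,0,.1225]); print('ring est',ring)
ims=[]
for c in ['side','top','wrist']:
    d=snap(c)
    for nm,r,z,sg in [('flange',.028,.086,1),('roll',.048,.081,-1)]: print(c,nm,*fit(d,r,z,sg,(.568,.2185),span=.006))
    f=d['frame'][:,:,::-1].copy(); f0=f.copy()
    q=projn(d,circ(ring,.019,ring[2])); u,v=projn(d,np.array([[.568,.2185,.12]]))[0].astype(int); w=45
    sc=400//90; u0,v0=max(0,u-w),max(0,v-w); im=cv2.resize(f[v0:v0+90,u0:u0+90],(400,400),interpolation=cv2.INTER_CUBIC)
    for e in q[::6]: cv2.circle(im,tuple(((e-[u0,v0]+.5)*400/90-.5).astype(int)),2,(0,0,255),-1)
    ims.append(im)
    print(c,u0,v0,projn(d,np.array([ring,[.568,.2185,.127],[.568,.2185,ring[2]]])).round(1).tolist())
cv2.imwrite('pics/hov.png',np.hstack(ims[:2]))
```

```text
8.8667 [0.57316155 0.21574293 0.27995521] [ 0.978 -0.21  -0.001] [ 0.9  0.1 -1.8] 0.5165300849642593
ring est [0.56759397 0.21683147 0.1574631 ]
side flange [567.4 220. ] 56.8
side roll [568.9 218.3] 19.7
side 155 258 [[199.9, 288.8], [200.7, 300.7], [199.2, 289.4]]
top flange [566.3 217.9] 26.2
top roll [566.6 219.1] 21.8
top 95 152 [[137.5, 195.2], [140.1, 196.7], [136.8, 195.0]]
wrist flange [568.3 217.9] 60.2
wrist roll [567.4 219.1] 30.5
wrist 204 136 [[250.7, 192.6], [249.0, 183.4], [248.9, 192.6]]
```

View pics/hov.png

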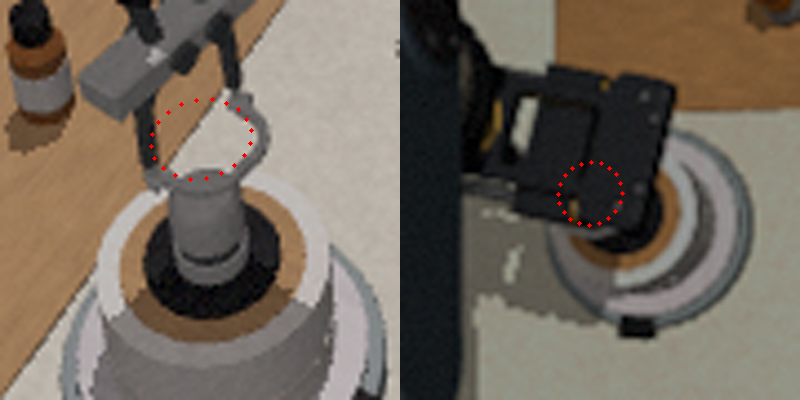

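Side view: the spread ring hangs just above the stub. Its arc lies about 4 mm to the right of my prediction (towards the robot) and slightly low, so I'll raise it and measure the pliers' pose in the grip before descending.

>>> play_rows(
  motion=[
    [[0, 0, -0.008, 0, 0, 0], [0, 0, -0.02, 0, 0, 0], [0, 0, -0.035, 0, 0, 0], [0, 0, -0.04, 0, 0, 0], [0, 0, -0.04, 0, 0, 0], [0, 0, -0.04, 0, 0, 0]],
  ],
)

```text
time_s: 9.52
position: [0.5739, 0.2166, 0.3208]
tcp_rot: [[0.978, -0.209, 0.001], [-0.209, -0.978, 0.0], [0.001, -0.0, -1.0]]
force: [0.6, 0.5, -2.8]
opening: 0.516
grasp_force: 30.0
```

Run:
```python
from fit import *
s=bot.read_state(); p=s['position'];R=s['tcp_rot']; print(s['time_s'],p,R.round(4).tolist(),s['force'].round(1))
T=lambda P: np.array([p+R@np.array(q,float) for q in P])
d=snap('wrist'); f=d['frame'][:,:,::-1]; cv2.imwrite('pics/rw.png',f)
bar=[(x,y,z) for z in (.053,.067) for x in (.01,-.01) for y in (.041,-.041)]
pw=projn(d,T(bar)); print('wrist bar pred',pw.round(1).tolist())
A=cv2.resize(f[180:250,185:315],(520,280),interpolation=cv2.INTER_CUBIC)
for e in pw: cv2.circle(A,tuple(((e-[185,180]+.5)*4-.5).astype(int)),2,(0,0,255),-1)
d=snap('side'); f=d['frame'][:,:,::-1]; cv2.imwrite('pics/rs.png',f)
ps=projn(d,T(bar)); ring=T([[-.005+.019*np.cos(a),.019*np.sin(a),.12] for a in th[::6]]); pr=projn(d,ring); print('side',ps.round(1).tolist(),pr.mean(0).round(1))
u0,v0=(pr.mean(0)-[50,45]).astype(int); v0=max(v0,0)
B=cv2.resize(f[v0:v0+80,u0:u0+100],(800,640)[:2] if 0 else (750,600),interpolation=cv2.INTER_CUBIC)
for e in np.r_[ps,pr]: cv2.circle(B,tuple(((e-[u0,v0]+.5)*7.5-.5).astype(int)),2,(0,0,255),-1)
print(u0,v0)
C=np.zeros((600,800,3),np.uint8); C[:320,:520][:280]=A; 
C[280:600,:]=0; b=cv2.resize(B,(400,320)); C[280:600,:400]=b
cv2.imwrite('pics/z.png',C); cv2.imwrite('pics/zb.png',B)
# wrist profile rows through bar middle gaps
g=cv2.cvtColor(cv2.imread('pics/rw.png'),6).astype(int); print(g[185:240,235:265].mean(1).round().astype(int).tolist()); print(g[205:210,188:312].mean(0).round().astype(int).tolist())
```

```text
9.5167 [0.5738933  0.21664225 0.32076165] [[0.978, -0.2087, 0.0008], [-0.2087, -0.978, 0.0001], [0.0008, -0.0003, -1.0]] [ 0.6  0.5 -2.8]
wrist bar pred [[308.1, 202.6], [192.3, 202.6], [306.5, 228.3], [194.0, 228.4], [304.6, 196.1], [195.8, 196.1], [303.2, 220.5], [197.3, 220.5]]
side [[203.8, 224.1], [166.2, 254.0], [213.2, 229.2], [175.9, 260.0], [204.4, 230.5], [167.5, 260.5], [213.7, 235.5], [177.0, 266.5]] [196.7 271.9]
146 226
[92, 111, 116, 119, 125, 136, 154, 172, 167, 126, 87, 76, 68, 54, 46, 48, 51, 67, 91, 103, 106, 107, 105, 104, 105, 107, 106, 101, 96, 91, 89, 89, 91, 94, 98, 102, 105, 106, 107, 105, 105, 99, 89, 79, 88, 105, 157, 193, 201, 201, 201, 201, 201, 200, 200]
[199, 199, 199, 199, 199, 195, 168, 97, 101, 104, 104, 104, 104, 104, 104, 104, 104, 104, 104, 104, 104, 104, 104, 105, 104, 104, 104, 104, 104, 104, 104, 104, 105, 104, 104, 104, 104, 104, 104, 104, 105, 105, 105, 105, 104, 105, 105, 105, 104, 104, 105, 105, 105, 105, 105, 105, 105, 105, 105, 105, 104, 105, 106, 105, 105, 105, 105, 106, 106, 105, 106, 105, 106, 105, 106, 106, 106, 105, 106, 106, 106, 106, 106, 106, 106, 106, 106, 106, 106, 106, 106, 106, 106, 107, 106, 106, 105, 106, 107, 106, 106, 106, 106, 107, 106, 106, 106, 106, 107, 106, 106, 106, 106, 106, 106, 106, 105, 99, 131, 201, 202, 201, 200, 199]
```

View pics/zb.png

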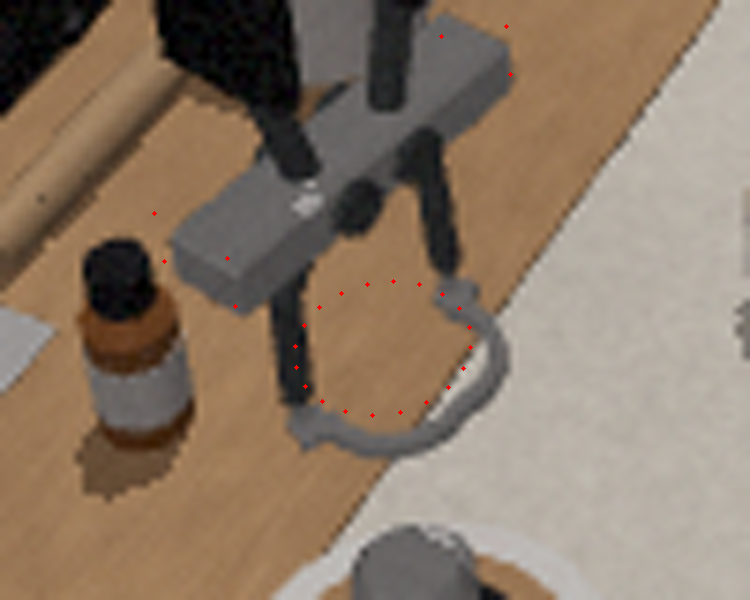

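```bash
cat > pf.py <<'E'
from fit import *
from scipy.optimize import least_squares
from scipy.spatial.transform import Rotation as Ro
p=np.array([0.5738933,0.21664225,0.32076165]);R=np.array([[0.978,-0.2087,0.0008],[-0.2087,-0.978,0.0001],[0.0008,-0.0003,-1.0]])
w=snap('wrist');sd=snap('side'); print(bot.read_state()['position'])
u=lambda x,y:(np.array([x,y])+.5)/7.5-.5+[146,226]
# tool-frame corners (x,y,z) -> observed side pixel
C=[((.01,-.041,.053),u(172,240)),((-.01,-.041,.053),u(240,280)),((-.01,.041,.053),u(510,60)),((.01,.041,.053),u(445,18)),((-.01,-.041,.067),u(245,313)),((.01,-.041,.067),u(178,273)),((-.01,.041,.067),u(511,97))]
arc=np.array([u(*q) for q in [(497,350),(487,320),(490,380),(465,410),(430,433),(385,443),(350,437)]])
def tf(P,v):  # v: tx,ty,tz mm, rotvec deg about TCP
    return p+(R@(Ro.from_rotvec(np.radians(v[3:6])).as_matrix()@np.array(P,float).T+np.array(v[:3])[:,None]/1000)).T
def res(v):
    e=[(projn(sd,tf([c[0] for c in C],v))-np.array([c[1] for c in C])).ravel()]
    q=projn(sd,tf([(-.005+.019*np.cos(a),.019*np.sin(a),.12) for a in th],v))
    dd=np.linalg.norm(arc[:,None]-q[None],axis=2); e.append(dd.min(1))
    k=projn(w,tf([(.01,0,.053),(-.01,0,.053)],v))[:,1]; e.append(2*(k-[202.3,228.2]))
    k=projn(w,tf([(.006,.041,.053),(.006,-.041,.053)],v))[:,0]; e.append(2*(k-[305.9,194.3]))
    e.append(np.array(v)[3:]*.3)
    return np.concatenate(e)
r=least_squares(res,np.zeros(6),loss='soft_l1'); v=r.x; print('v',v.round(2),'rms',np.sqrt((r.fun**2).mean()).round(2)); print(r.fun.round(1))
c=np.array([-.005,0,.12]); print('ring in tool mm',((Ro.from_rotvec(np.radians(v[3:6])).as_matrix()@c)*1000+v[:3]).round(1))
print('world ring',tf([c],v).round(4))
E
python3 pf.py
```

```text
[0.57342589 0.2165881  0.3193787 ]
v [ 0.44  0.33  5.54  0.14 -2.89  0.03] rms 0.94
[-0.6 -0.3 -0.2 -0.   0.9 -1.6  0.3 -0.6  0.6  2.2  0.1  2.   1.6  0.
  1.   2.1  0.   0.7  0.3  0.2  0.5  0.1 -0.3  1.  -0.9  0.  -0.9  0. ]
ring in tool mm [-10.6   0.  125.1]
world ring [[0.5636 0.2188 0.1956]]
```

The fit shows the pliers sitting 5 mm low in the grip and pitched about 3° (ring towards the robot). I'll correct the tilt and offset, lower to just above the stub, and check.

>>> play_rows(
  motion=[
    [[0, 0, 0.003, 0, 0.7, 0], [-0.001, -0.001, 0.01, 0, 1.5, 0], [-0.001, -0.001, 0.02, 0, 2.3, 0], [-0.0014, -0.001, 0.03, 0, 2.9, 0], [-0.0014, -0.001, 0.036, 0, 2.9, 0], [-0.0014, -0.001, 0.038, 0, 2.9, 0], [-0.0014, -0.001, 0.038, 0, 2.9, 0], [-0.0014, -0.001, 0.038, 0, 2.9, 0]],
  ],
)

```text
time_s: 10.38
position: [0.5732, 0.218, 0.2825]
tcp_rot: [[0.977, -0.209, 0.05], [-0.208, -0.978, -0.01], [0.051, -0.0, -0.999]]
force: [0.2, -0.8, -2.4]
opening: 0.519
grasp_force: 30.0
```

>>> play_rows(
  motion=[
    [[0, 0, 0, 0, 0, 0], [0, 0, 0, 0, 0, 0], [0, 0, 0, 0, 0, 0], [0, 0, 0, 0, 0, 0], [0, 0, 0, 0, 0, 0], [0, 0, 0, 0, 0, 0]],
  ],
)

```text
time_s: 10.88
position: [0.5728, 0.2179, 0.2824]
tcp_rot: [[0.977, -0.209, 0.05], [-0.208, -0.978, -0.011], [0.051, -0.0, -0.999]]
force: [-0.4, 0.7, -2.2]
opening: 0.518
grasp_force: 30.0
```

Run:
```python
from fit import *
s=bot.read_state(); p=s['position'];R=s['tcp_rot']; print(s['time_s'],p,R.round(4).tolist(),s['force'].round(1))
d=snap('wrist'); g=cv2.cvtColor(d['frame'],cv2.COLOR_RGB2GRAY).astype(int)
print(g[195:234,235:265].mean(1).round().astype(int).tolist()); print(g[205:210,188:200].mean(0).round().tolist(),g[205:210,300:312].mean(0).round().tolist())
for nm,r,z,sg in [('flange',.028,.086,1),('roll',.048,.081,-1)]: print('w',nm,*fit(d,r,z,sg,(.568,.2185),span=.006))
d=snap('side'); f=d['frame'][:,:,::-1]; cv2.imwrite('pics/hs.png',f)
for nm,r,z,sg in [('flange',.028,.086,1),('roll',.048,.081,-1)]: print('s',nm,*fit(d,r,z,sg,(.568,.2185),span=.006))
v=[.44,.33,5.54,.14,-2.89,.03]
from scipy.spatial.transform import Rotation as Ro
M=Ro.from_rotvec(np.radians(v[3:])).as_matrix()
T=lambda P: p+(R@(M@np.array(P,float).T+np.array(v[:3])[:,None]/1000)).T
c=T([[-.005,0,.12]])[0]; print('ring',c.round(4),'pliers z',(R@M)[:,2].round(3))
bar=projn(d,T([(x,y,z) for z in (.053,.067) for x in (.01,-.01) for y in (.041,-.041)]))
pr=projn(d,T([[-.005+.019*np.cos(a),.019*np.sin(a),.12] for a in th[::5]]))
st=projn(d,circ((.568,.2187),.015,.125))[::5]; gr=projn(d,circ((.568,.2187),.028,.086))[::5]
u0,v0=(pr.mean(0)-[48,45]).astype(int); v0=max(v0,0); k=8
B=cv2.resize(f[v0:v0+75,u0:u0+100],(800,600),interpolation=cv2.INTER_CUBIC)
for Q,col in ((bar,(0,0,255)),(pr,(0,0,255)),(st,(0,255,0)),(gr,(0,255,0))):
    for e in Q: cv2.circle(B,tuple(((e-[u0,v0]+.5)*k-.5).astype(int)),2,col,-1)
print(u0,v0,bar.round(1).tolist(),pr.mean(0))
cv2.imwrite('pics/zc.png',B)
```

```text
10.8833 [0.57282698 0.21793516 0.28244331] [[0.9767, -0.2087, 0.0497], [-0.2085, -0.978, -0.0105], [0.0508, -0.0001, -0.9987]] [-0.4  0.7 -2.2]
[55, 50, 48, 45, 46, 48, 51, 67, 91, 103, 106, 106, 104, 103, 105, 106, 106, 101, 95, 92, 89, 89, 92, 94, 98, 102, 105, 106, 106, 105, 105, 99, 89, 80, 88, 105, 155, 190, 199]
[126.0, 125.0, 126.0, 128.0, 134.0, 125.0, 113.0, 96.0, 100.0, 103.0, 103.0, 108.0] [106.0, 105.0, 106.0, 106.0, 105.0, 99.0, 132.0, 204.0, 203.0, 202.0, 202.0, 201.0]
w flange [568.  217.5] 58.0
w roll [567.9 218.6] 37.3
s flange [567.5 219.9] 59.0
s roll [568.7 218. ] 22.7
ring [0.5687 0.2188 0.1569] pliers z [ 0.001  0.002 -1.   ]
150 244 [[205.7, 244.0], [169.9, 274.2], [214.7, 249.1], [179.2, 280.2], [206.3, 249.8], [171.0, 280.1], [215.2, 255.0], [180.2, 286.2]] [198.78499081 289.74006521]
```

View pics/zc.png

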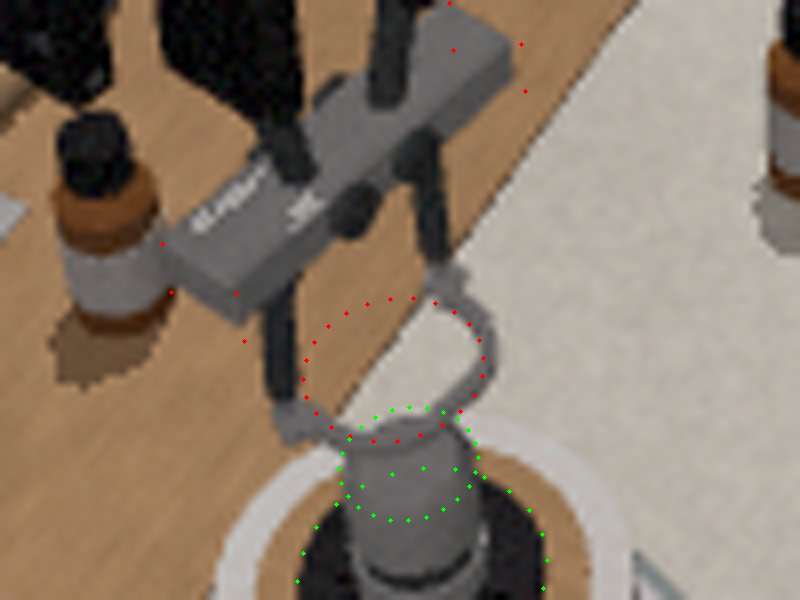

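```bash
cat > ringfit.py <<'E'
from fit import *
def ringfit(z,o0=(.568,.2187),side=None,phi=-12.):
    d=side or snap('side'); f=d['frame']; hsv=cv2.cvtColor(f,cv2.COLOR_RGB2HSV); g=cv2.cvtColor(f,cv2.COLOR_RGB2GRAY)
    wood=hsv[...,1]>60
    m=((~wood)&(g>50)&(g<150)).astype(np.float32)
    # exclude stub silhouette
    ex=np.zeros(g.shape,np.uint8); P=projn(d,np.r_[circ((.568,.2187),.016,.127),circ((.568,.2187),.016,.09)]); cv2.fillConvexPoly(ex,cv2.convexHull(P.astype(np.float32)).astype(np.int32),1)
    A=np.radians(180+phi+np.linspace(-115,115,150))
    arc=lambda o,r:projn(d,np.c_[o[0]+r*np.cos(A),o[1]+r*np.sin(A),np.full(A.size,z)])
    def score(o,r):
        k=samp(ex.astype(np.float32),arc(o,r))<.5
        a=lambda q:samp(m,arc(o,q))[k].mean()
        return a(r)+.5*a(r-.001)+.5*a(r+.001)-a(r-.0045)-a(r+.0045)
    best=[]
    for r in (.018,.019,.020,.021):
        G=np.arange(-.006,.0061,.0005)
        b=max((score((o0[0]+i,o0[1]+j),r),i,j) for i in G for j in G); S=[(score((o0[0]+i,o0[1]+j),r),i,j) for i in G for j in G]
        top=np.array([q for q in S if q[0]>b[0]-.08]); best.append((r,round(b[0],2),(np.array(o0)+top[:,1:].mean(0)).round(4).tolist(),top[:,1:].std(0).round(4).tolist()))
    return best
if __name__=='__main__':
    d=snap('side')
    for z in (.157,.159):
        for b in ringfit(z,side=d): print(z,*b)
E
python3 ringfit.py
```

```text
0.157 0.018 1.19 [0.5692, 0.2142] [0.0005, 0.0006]
0.157 0.019 1.04 [0.5696, 0.2162] [0.0009, 0.0012]
0.157 0.02 1.23 [0.5705, 0.2172] [0.0006, 0.0006]
0.157 0.021 1.35 [0.5716, 0.2172] [0.0006, 0.0006]
0.159 0.018 1.18 [0.5682, 0.2157] [0.0005, 0.0007]
0.159 0.019 1.05 [0.5687, 0.2176] [0.0008, 0.0011]
0.159 0.02 1.25 [0.5695, 0.2186] [0.0007, 0.0006]
0.159 0.021 1.36 [0.5707, 0.2185] [0.0006, 0.0005]
```

>>> play_rows(
  motion=[
    [[-0.001, 0, 0.002, 0, 0, 0], [-0.0018, 0.0003, 0.007, 0, 0, 0], [-0.0021, 0.0003, 0.014, 0, 0, 0], [-0.0023, 0.0003, 0.019, 0, 0, 0], [-0.0025, 0.0003, 0.023, 0, 0, 0], [-0.0026, 0.0003, 0.0245, 0, 0, 0], [-0.0026, 0.0003, 0.025, 0, 0, 0], [-0.0026, 0.0003, 0.025, 0, 0, 0]],
  ],
)

```text
time_s: 11.7
position: [0.5715, 0.2179, 0.257]
tcp_rot: [[0.977, -0.209, 0.049], [-0.208, -0.978, -0.011], [0.05, 0.0, -0.999]]
force: [-0.2, -1.2, -1.1]
opening: 0.517
grasp_force: 30.0
```

Run:
```python
from ringfit import *
s=bot.read_state(); print(s['time_s'],s['position'].round(4),s['tcp_rot'][:,2].round(3),s['force'].round(1),s['moment'].round(2))
d=snap('side')
for z in (.132,.134):
    for b in ringfit(z,side=d)[1:]: print(z,*b)
# lateral gaps: print hue-class map rows around the stub top
f=d['frame']; hsv=cv2.cvtColor(f,cv2.COLOR_RGB2HSV); g=cv2.cvtColor(f,cv2.COLOR_RGB2GRAY)
q=projn(d,np.array([[.568,.2187,.133],[.568,.2187,.127]])); print(q.round(1)); u,v=q[0].astype(int)
for r in range(v-14,v+24,1): print(r,' '.join('%3d'%g[r,c] for c in range(u-20,u+22)))
print(u-20)
```

```text
11.7 [0.5715 0.2179 0.257 ] [ 0.049 -0.011 -0.999] [-0.2 -1.2 -1.1] [ 0.05  0.07 -0.03]
0.132 0.019 1.6 [0.5677, 0.2163] [0.0005, 0.0005]
0.132 0.02 1.43 [0.5684, 0.2172] [0.0005, 0.0006]
0.132 0.021 1.27 [0.5694, 0.2175] [0.0006, 0.0008]
0.134 0.019 1.6 [0.567, 0.2174] [0.0004, 0.0005]
0.134 0.02 1.41 [0.5677, 0.2184] [0.0005, 0.0005]
0.134 0.021 1.26 [0.5684, 0.2189] [0.0005, 0.0008]
[[200.3 298.6]
 [200.6 300.7]]
284 103 103 106 102 107 108 105  99  93  75  80  81  80  78  71  41  84 103 128 125 109 185 184 181  79  41  36  37 154 183 182 183 182 180 183 181 180 179 183 184 186 186
285 103 103 106 108 106 104  99  88  77  79  78  79  75  99 123 131 124 125 124 108 185 184 184 183 121  41  37  82 185 184 184 183 182 180 179 181 181 183 183 186 185 185
286 106 108 107 102 106  99  92  75  80  79  76  78  99 125 128 125 126 130 107 112 182 183 184 181 180 103  61 130 156 182 179 181 183 182 182 181 178 183 188 185 184 184
287 107 107 104 104  98  90  77  80  82  80  87 117 126 126 128 126 131 110  98 184 186 184 182 181 181 121  87  87 103 110 160 183 182 180 184 186 183 184 187 184 
[... 5159 characters left out ...]
 127 131
318 187 179 127 131 131 130 132  55  36  28  33  31  34  18  18  82  86  86  89 101 101 101  97  91  93  81  82  84  79  45  19   2  16  23  18  13  21  34 129 129 128 126
319 189 179 136 135 132 131 131  79  36  29  20  32  16  16  13  47  86  87  87  84  88  89  86  85  87  82  81  80  50  17  12   7   8  19  14   7  10  62  82 129 129 129
320 191 180 139 141 139 133 132 100  33  16  11  13   3  14   0  15  49  86  89  88  89  88  88  84  83  86  84  48  22  14  21  19  20  12  17  15  16  67  86  87  84  84
321 189 190 135 135 137 137 135 132  23  14  14  18  12  14  18   8  15  30  68  85  86  87  85  84  84  51   6   9  12  14  13  12   9   5   6  10  45  78  76  81  83  84
180
```

Run:
```python
from fit import *
from scipy.optimize import least_squares
d=snap('side'); print(np.array(d['camera_matrix'])[0,0])
P=np.array([(209.1,292),(211.2,294),(211.8,295),(212.2,296),(212.1,297),(212,298),(211.9,299),(211.2,300),(197,307.2),(199,307.2),(201,307)])
A=np.linspace(0,2*np.pi,720)
def res(v,y):
    x,z,r=v; q=projn(d,np.c_[x+r*np.cos(A),y+r*np.sin(A),np.full(A.size,z)])
    i=np.linalg.norm(P[:,None]-q[None],axis=2).argmin(1); c=q.mean(0)
    return np.linalg.norm(P-c,axis=1)-np.linalg.norm(q[i]-c,axis=1)
for y in (.2175,.2185,.219,.2195):
    m=least_squares(res,[.567,.134,.0195],args=(y,),x_scale=[.001]*3,diff_step=1e-3); print(y,m.x.round(4),np.sqrt((m.fun**2).mean()).round(2))
    for r in (.019,.020):
        m=least_squares(lambda v:res([v[0],v[1],r],y),[.567,.134],x_scale=[.001]*2,diff_step=1e-3); print('   r',r,m.x.round(4),np.sqrt((m.fun**2).mean()).round(2))
# lug locations in world for z
for z in (.132,.134,.136): print(z,ray_z(d,(207.7,288.8),z).round(4),ray_z(d,(187.6,306),z).round(4))
# stub silhouette check: cols of edges at z levels
for z in (.127,.118,.110):
    q=projn(d,circ((.568,.2187),.015,z)); print(z,q[:,0].min().round(1),q[:,0].max().round(1),q[:,1].mean().round(1))
```

```text
399.23817507022676
0.2175 [0.5672 0.1334 0.019 ] 0.2
   r 0.019 [0.5673 0.1333] 0.2
   r 0.02 [0.5685 0.1335] 0.27
0.2185 [0.5664 0.1348 0.0188] 0.2
   r 0.019 [0.5666 0.1349] 0.2
   r 0.02 [0.5679 0.1353] 0.28
0.219 [0.5661 0.1358 0.0189] 0.2
   r 0.019 [0.5663 0.1357] 0.2
   r 0.02 [0.5675 0.1359] 0.28
0.2195 [0.5657 0.1363 0.0188] 0.2
   r 0.019 [0.5659 0.1365] 0.2
   r 0.02 [0.5672 0.1367] 0.28
0.132 [0.5674 0.1943 0.132 ] [0.5803 0.2404 0.132 ]
0.134 [0.5665 0.1956 0.134 ] [0.5793 0.2416 0.134 ]
0.136 [0.5656 0.197  0.136 ] [0.5783 0.2427 0.136 ]
0.127 191.9 209.3 300.8
0.118 192.4 209.6 304.0
0.11 192.8 209.9 306.8
```

>>> play_rows(
  motion=[
    [[0.0006, -0.0002, 0, 0, 0, 0], [0.0013, -0.0004, 0, 0, 0, 0], [0.0013, -0.0004, 0, 0, 0, 0], [0.0012, -0.0004, 0.002, 0, 0, 0], [0.001, -0.0004, 0.006, 0, 0, 0], [0.0008, -0.0004, 0.01, 0, 0, 0], [0.0006, -0.0004, 0.013, 0, 0, 0], [0.0006, -0.0004, 0.014, 0, 0, 0]],
  ],
)

```text
time_s: 12.47
position: [0.5722, 0.2179, 0.2422]
tcp_rot: [[0.977, -0.209, 0.048], [-0.208, -0.978, -0.011], [0.049, 0.001, -0.999]]
force: [-0.2, -0.1, -1.3]
opening: 0.516
grasp_force: 30.0
```

>>> play_rows(
  motion=[
    [[0, 0, 0, 0, 0, 0], [0, 0, 0, 0, 0, 0], [0, 0, 0, 0, 0, 0]],
  ],
)

```text
time_s: 12.72
position: [0.5729, 0.2181, 0.2434]
tcp_rot: [[0.977, -0.209, 0.05], [-0.208, -0.978, -0.01], [0.051, -0.0, -0.999]]
force: [0.4, 0.2, -2.3]
opening: 0.511
grasp_force: 30.0
```

```bash
cat > dump.py <<'E'
from fit import *
s=bot.read_state(); print(s['time_s'],s['position'].round(4),s['tcp_rot'][:,2].round(3),s['force'].round(1),s['moment'].round(2),s['opening'])
d=snap('side'); g=cv2.cvtColor(d['frame'],cv2.COLOR_RGB2GRAY)
import sys; r0,r1=int(sys.argv[1]),int(sys.argv[2])
print('    ',' '.join('%3d'%c for c in range(183,220)))
for r in range(r0,r1): print(r,' ',' '.join('%3d'%g[r,c] for c in range(183,220)))
E
python3 dump.py 293 320
```

```text
12.7167 [0.5729 0.2181 0.2434] [ 0.05  -0.01  -0.999] [ 0.4  0.2 -2.3] [-0.04  0.09  0.02] 0.5106770295338534
     183 184 185 186 187 188 189 190 191 192 193 194 195 196 197 198 199 200 201 202 203 204 205 206 207 208 209 210 211 212 213 214 215 216 217 218 219
293    99  93  81  81  80  81  79 100 132 132  97 162 187 187 181 181 186 183 183 184 183 125 106 107 104 107 113 188 187 184 184 186 186 185 182 183 185
294    91  75  79  81  82  85  71 130 131 111 130 185 185 185 183 183 184 186 182 181 181 128 109 109 106 107 109 187 185 186 187 186 186 182 181 184 186
295    74  77  80  81  85  36 104 127 126  97 184 184 185 181 184 180 180 184 184 185 184 167 117 100 107 106 107 150 180 183 185 185 182 184 184 186 187
296    83  84  78  86  37  37 128 130  91 184 185 186 183 184 187 146 129 106 107 103 100 115 163  91  93  98 105 107 152 188 186 185 185 182 184 189 188
297    78  78  68  43  41  34 132 106 158 186 185 187 192 153 107 107 105 104 102 103 101 110  97  72 110 121  98 107 106 154 192 193 189 185 183 185 187
298    79  97  39  35  39  20 104 145 183 189 193 192 119 107 109 1
[... 2620 characters left out ...]
  84  91  90  89  60  57  36  32  72 101  77  72  15   9  17  18  17  11  16 105 136
316   131 128 132 133  41  30  33  25  38  32  11  50  98  91  58  38  43  38  39  40  35  39  40  74 101  85  78  56  17   1  22   3   6  10  13 100 130
317   134 131 131 130  55  32  32  14  23  34  25  46  84  97 106  89  61  57  42  40  72  75 106  97  79  80  75  33  21   3  18   0  13   3   4  81  81
318   130 135 135 134  54  38  13  17   3  21  20  21  85  84  88  94 101  98 103 100  92  94  83  84  81  79  41  14  11  14   0   8  17   9  32  83  80
319   137 132 133 131  77  25  12  19  16  21  27  20  52  88  88  87  88  93  88  87  83  85  85  85  80  52  10  11   6  13   5  12  11   4  68  88  83
```

```bash
cat > f3.py <<'E'
from fit import *
from scipy.optimize import least_squares
def go(P,ys=(.217,.2179,.2187,.2195),z0=.12):
    d=snap('side'); A=np.linspace(0,2*np.pi,1440); P=np.array(P)
    def res(v,y,r):
        q=projn(d,np.c_[v[0]+r*np.cos(A),y+r*np.sin(A),np.full(A.size,v[1])]); c=q.mean(0)
        i=np.linalg.norm(P[:,None]-q[None],axis=2).argmin(1)
        return np.linalg.norm(P-c,axis=1)-np.linalg.norm(q[i]-c,axis=1)
    for y in ys:
        for r in (.0185,.019,.0195):
            m=least_squares(res,[.568,z0],args=(y,r),x_scale=[.001]*2,diff_step=1e-3); print(y,r,m.x.round(4),np.sqrt((m.fun**2).mean()).round(2))
E
python3 - <<'E'
from f3 import *
go([(210.3,297),(210.9,298),(211.4,299),(211.7,300),(211.9,301),(211.9,302),(211.7,303),(210.7,305),(209.6,306),(208.7,307),(207.8,308),(206.7,309),(205.7,310),(204,311.2),(202,312),(198,312.6),(195,312.4),(193,311.6)])
E
```

```text
0.217 0.0185 [0.5693 0.118 ] 0.76
0.217 0.019 [0.5698 0.1182] 0.66
0.217 0.0195 [0.5703 0.1183] 0.57
0.2179 0.0185 [0.5686 0.1195] 0.75
0.2179 0.019 [0.5692 0.1197] 0.65
0.2179 0.0195 [0.5697 0.1198] 0.56
0.2187 0.0185 [0.5681 0.1209] 0.74
0.2187 0.019 [0.5687 0.1209] 0.64
0.2187 0.0195 [0.5691 0.1212] 0.55
0.2195 0.0185 [0.5676 0.1222] 0.73
0.2195 0.019 [0.5681 0.1223] 0.63
0.2195 0.0195 [0.5686 0.1224] 0.54
```

>>> play_rows(
  motion=[
    [[-0.0003, 0, 0.002, 0, 0, 0], [-0.0006, 0, 0.006, 0, 0, 0], [-0.0009, 0, 0.01, 0, 0, 0], [-0.0011, 0, 0.014, 0, 0, 0], [-0.0013, 0, 0.017, 0, 0, 0], [-0.0014, 0, 0.019, 0, 0, 0], [-0.0014, 0, 0.02, 0, 0, 0], [-0.0014, 0, 0.02, 0, 0, 0]],
  ],
)

```text
time_s: 13.48
position: [0.5723, 0.2181, 0.2228]
tcp_rot: [[0.977, -0.209, 0.049], [-0.208, -0.978, -0.011], [0.05, 0.0, -0.999]]
force: [-0.7, -0.1, -1.7]
opening: 0.516
grasp_force: 30.0
```

>>> play_rows(
  motion=[
    [[0, 0, 0, 0, 0, 0], [0, 0, 0, 0, 0, 0], [0, 0, 0, 0, 0, 0], [0, 0, 0, 0, 0, 0]],
  ],
)

```text
time_s: 13.82
position: [0.5725, 0.2181, 0.2234]
tcp_rot: [[0.977, -0.209, 0.05], [-0.208, -0.978, -0.011], [0.051, -0.0, -0.999]]
force: [-0.8, -0.1, -1.8]
opening: 0.517
grasp_force: 30.0
```

```bash
python3 dump.py 296 327
python3 - <<'E'
from fit import *
d=snap('side')
for z in (.096,.1,.104):
  for r in (.013,.015): 
    q=projn(d,circ((.568,.2187),r,z)); print(z,r,q.min(0).round(1),q.max(0).round(1))
d=snap('wrist'); g=cv2.cvtColor(d['frame'],cv2.COLOR_RGB2GRAY).astype(int); print(g[195:234,235:265].mean(1).round().astype(int).tolist())
E
```

```text
13.8167 [0.5725 0.2181 0.2234] [ 0.05  -0.011 -0.999] [-0.8 -0.1 -1.8] [0.14 0.06 0.01] 0.5167958130913082
     183 184 185 186 187 188 189 190 191 192 193 194 195 196 197 198 199 200 201 202 203 204 205 206 207 208 209 210 211 212 213 214 215 216 217 218 219
296   107 111 111 111 109 108 110 103 113  79  83  65  41  33  39  35 116 108 111 106 101 117  46  42  41  83 194 194 192 192 189 187 187 185 188 192 191
297   105 112 110 109 110 106 102  89  77  79  83  84 135  47  76  91 111 107 107 107 108 106 102  74  53 124 192 191 193 195 196 195 193 187 188 189 190
298   110 111 110 112 106 103  86  78  77  83  88 144 123 112 109 108 111 108 110 107 105 108 108  93  65 104 173 167 193 193 193 195 194 196 194 191 191
299   111 110 107 107  98  84  80  84  82  82 147  84 110 111 111 110 112 109 107 109 110 110 108 108  81  70 109 102 193 192 195 196 196 195 196 197 194
300   110 108 106  99  81  80  80  82  85 142 144  97 109 110 110 109 109 111 110 109 111 110 109 108  85  74  90  95 151 178 194 193 195 195 196 196 196
301   108 109 101  84  81  83  82  84 139 195  84 102 108 110 109 107 
[... 3644 characters left out ...]
 86  88  86  87  53  26  19  21   6  10  20  11  16  24  16   6  18  14  14  11  21  16  13  18  25  14  10  50  86  88  87  89  89  84
326   111  84  86  86  86  87  88  86  38  21  21  15  18  17   9  18  19  18  13  15  16  28  13  10  23  22  28  15  35  84  90  87  91  90  89  90  96
0.096 0.013 [194.7 305.5] [209.3 317.8]
0.096 0.015 [193.6 304.6] [210.4 318.8]
0.1 0.013 [194.5 304.1] [209.1 316.4]
0.1 0.015 [193.3 303.2] [210.3 317.4]
0.104 0.013 [194.3 302.8] [209.  315.1]
0.104 0.015 [193.1 301.9] [210.1 316. ]
[54, 50, 48, 45, 46, 48, 51, 66, 90, 103, 105, 106, 104, 103, 104, 106, 105, 100, 95, 90, 88, 88, 91, 94, 97, 101, 104, 105, 105, 105, 104, 99, 82, 64, 67, 75, 103, 128, 135]
```

Run:
```python
from f3 import *
F=[]
for _ in range(12):
    snap('wrist'); s=bot.read_state(); F.append(np.r_[s['force'],s['moment'],s['position'][2]*1000])
print(np.mean(F,0).round(2),np.std(F,0).round(2),s['time_s'],s['opening']*87,s['grasp_force'])
go([(212.5,307.5),(212.5,308.5),(212.4,309.5),(212.1,310.5),(210.4,313),(209.4,314),(208.5,315),(207.6,316),(206.6,317),(204,318.6),(200,319.3),(198,319.5),(194,318.2)],ys=(.2179,.2187,.2195),z0=.1)
```

```text
[ 7.0000e-02 -9.0000e-02 -2.0200e+00  4.0000e-02  6.0000e-02 -0.0000e+00
  2.2325e+02] [0.34 0.62 0.54 0.03 0.02 0.03 0.03] 14.5667 44.583127572159476 29.999572389450577
0.2179 0.0185 [0.5693 0.0986] 0.61
0.2179 0.019 [0.5698 0.0989] 0.54
0.2179 0.0195 [0.5701 0.0994] 0.47
0.2187 0.0185 [0.5688 0.1   ] 0.61
0.2187 0.019 [0.5692 0.1003] 0.53
0.2187 0.0195 [0.5696 0.1007] 0.47
0.2195 0.0185 [0.5682 0.1013] 0.6
0.2195 0.019 [0.5686 0.1018] 0.53
0.2195 0.0195 [0.569  0.1021] 0.46
```

```bash
python3 -c "
from rig import bot; print(bot.hand_in())"
```

```text
the job is handed in; nothing more can be done
None
```

The job is handed in: the arm holds the squeezed pliers about upright, with the spread ring around the axle at groove height (about 100 mm), and the wrist force shows only the pliers' weight, so nothing is pressing. Centring was checked from the side camera only, to about 1 mm.

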